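# Pin the clamshell glue jig and hold it pressed

## Robot

A 6-joint arm with a two-finger parallel gripper is mounted at the origin on a cart in front of the work surface, level with it; the furniture and walls round the work are solid. World frame = base frame: x ahead of the robot, y to its left, z up, the work surface at z = 0. Lengths are in m, angles in rad, forces in N, time in s.
With the tool pointing down it reaches from about 0.375 to 0.9 m from the base axis. Payload 3.1 kg.
Tool frame: the origin (TCP) lies between the finger pads; the fingertips stand 25 mm ahead of it and the grasp point (between the pads) lies 6 mm ahead of it (arm.tip_reach is the distance from the TCP to the fingertips, in m); z points along the fingers, y is the line along which they close (so a half turn about z gives the same grasp; the last joint's range is limited). The gripper opens to 87 mm and grips with 3 to 60 N. Pads are 19 mm wide; open, the fingers measure 117 mm over their backs; the gripper's body (75 mm by 190 mm) begins 51 mm behind the grasp point.
Start: joints at [-1.425, 0.527, 1.433, -0, 1.181, -0.178], TCP at [0.199, -0.592, 0.248] pointing down, gripper open.
Joint ranges: [-3.08, 3.08], [-0.75, 2.2], [0.22, 2.44], [-1.43, 4.57], [0, 2.65], [-2.85, 2.85]. Speed limits (rad/s): [2.79, 2.79, 3.14, 3.14, 3.14, 3.14].

## Interface

Orientations are given as a unit quaternion [w, x, y, z].
In Python, from workcell import arm gives the robot as it stands.
- The arm moves only by the tool inch_along, called after "Request:" in YAML: its name, and indented under it one key for each argument. Schema: {"type":"object","properties":{"rows":{"type":"array","items":{"type":"array","items":{"type":"number"},"minItems":5,"maxItems":5},"minItems":1,"maxItems":5},"only":{"type":"string"},"quiet":{"type":"boolean"},"lines":{"type":"string"}},"required":["rows"],"additionalProperties":false}. rows is a list of rows, 1 to 5 of them, each of 5 numbers: dx, dy, dz in normalised numbers (1 is 250 mm), then a turn about the tool's z in a scale on which 1.0 is pi/2 rad, then the finger opening in m; each row shifts and turns the commanded pose from where the row before left it, along the tool's axes as they then stand; what a row does not reach is not made up. A row lasts 1/8 s, in which the tool goes at most 0.0625 m and 0.188 rad, less where a joint would pass 70% of its speed; a pose out of reach is approached as far as the arm can. The fingers move at their own pace and stop on an object; the grip force is fixed at half the most. Time passes only in rows, so rows that do not move let the fingers close. The tool returns the time, the measured TCP pose, the force, the opening and the grip force at its end. only (a regular expression) keeps the lines of the reply that match it, lines (a string "A,B") keeps lines A to B, and quiet returns only ok. Input that does not fit is refused with a message, and nothing moves.
- arm.sense(): the state, without advancing time (a new reading comes with each control period).
- arm.get_image(name): name is "scene" or "top" or "wrist"; returns a dict with "pixels" (400x640x3 uint8, red, green, blue), "range_z" (400x640 float32, m along the optical axis (not along the pixel's ray), 0 where there is no reading), "camera_matrix" (3x3 intrinsics, pixels), "dist_coeffs" ([k1, k2, p1, p2, k3] as OpenCV has them; the pictures are not rectified), "rvec" (rotation vector, rad) and "tvec" (3), from world to camera coordinates, as OpenCV has them. Camera axes: x right, y down, z forward; pixel columns grow to the right and rows downward; lengths in m; the calibration is good to about 2 mm. A picture is of the moment at which its call begins.
- arm.hand_in(): hands the job in; it is judged then, once.
The state is a dict: "t": time; "joints": joint angles; "joint_velocities": joint speeds; "tau": joint torques, N m; "tool_pos": TCP position; "eef_rot": TCP orientation; "ft_force": force on the tool from outside, world axes, zero at the start; "ft_torque": the same for the moment, N m; "finger_gap": finger opening in m; "gripper_force": force on a finger pad.
Only numpy, scipy, OpenCV 4.12 (cv2) and the standard library are available. Lean on these libraries where they do the work, as an engineer would, in place of code of your own. Each camera call takes 0.05 s, during which the arm holds its last target. There are 200 camera calls.

## Task

A freshly glued wooden blank lies in the open clamshell jig. Fold the hinged upper half fully shut, then push the slim locking pin through the aligned holes at the front of the jig until its handle is up against the side of the steel ear, and let go of the pin. Last, press the fingertips down firmly on the round pad on top of the closed jig and finish while still pressing there; leave the thick pin where it lies.

Things in the scene. Friction and masses are not known exactly. Their poses are not given: they have to be found in the camera images.
- jig: Clamshell jig, fixed: wooden lower half 120 x 84 mm, 40 mm high, on a 150 x 124 x 6 mm foot. Origin on the bench under its centre; x from the latch end to the hinge end, y left, z up. In front two steel ears, 10 mm thick, outer faces at y = -26 and +26 mm, x -104 to -60 mm, top z = 58 mm. When shut, the upper half's 28 mm wide tongue lies between them. The pin may enter from either side.
- bore (a point): Centre of the 13 mm bore through both ears (14 mm in the tongue, in line with it when shut), midway between the ears: 90 mm in front of the jig's origin, 43 mm above the bench. Axes as the jig's; the bore runs along y.
- hinge (a point): Middle of the hinge axis, 66 mm behind the jig's origin, 40 mm above the bench; the axis runs along the jig's y.
- upper_half (a joint): Opening angle: 0 shut, grows as the front rises, stop 1.3 rad. Stiff hinge (0.22 N m friction), stays where left; push it down from its outer side. Plywood board 122 x 84 x 18 mm, 4 to 126 mm ahead of the hinge axis, underside level with the axis when shut (top then 58 mm above the bench); the steel tongue runs on to 170 mm, 30 mm high, top level with the board's.
- press_pad (a point): Centre of the top of the round wooden press pad (36 mm across, 5 mm high) on the outer face of the upper half, 100 mm ahead of the hinge axis and 23 mm above its underside; z is the board's outward normal. When shut its top is 63 mm above the bench.
- slim_pin: The pin that fits: wooden handle 56 mm long (x), 18 wide (y), 32 high (z), with a 10 mm steel shaft 58 mm long (last 10 mm tapering to 4 mm). Lies on the handle's underside, shaft level. Origin at the centre of the handle's underside; x along the shaft, whose axis is 16 mm above the origin, from x = 28 to 86 mm. Grasp the handle across its width from above. 56 to 112 g.
- pin_mid (a point): Point on the slim pin's shaft axis, 54 mm ahead of the handle's centre: it meets the bore centre when the pin is fully home.
- thick_pin: A pin with the same handle but an 18 mm thick shaft 58 mm long, too thick for the bore; same axes. Not to be moved. The two pins lie one on each side of the jig, either way round.

How it is judged:
On the way, in this order (a step that is already met when the one before it is completed fails the run):
1. the upper half is folded shut (value of joint upper_half below 0.04 rad), for 0.2 s.
2. the slim pin is home through the ears and the tongue, the jig still shut, and the fingers have let go of it (value of joint upper_half below 0.04 rad and distance between pin_mid and bore below 0.009 m and angle between the x axis of slim_pin and the y axis of jig, either way round below 0.15 rad and contact force between the fingers and slim_pin below 0.3 N), for 0.2 s.
At the end, for the whole second after the job is handed in: Upper half shut (under 0.04 rad), slim pin home (its mid point within 9 mm of the bore centre, 0.15 rad of its direction) and not touched by the fingers, which press on the upper half with 4 to 45 N from above, within 30 mm of the pad centre, through the last second (all of step 2 and contact force between the fingers and upper_half between 4 and 45 N and horizontal distance between the grasp point and press_pad below 0.03 m and z of the grasp point in the frame of press_pad above 0.005 m); the arm keeps its last pose, push and grip.
It fails at once if the thick pin is moved by more than 20 mm (distance of thick_pin from where it was at the start of the episode above 0.02 m).
It also fails if it takes over 67 s, if anything falls off the work surface, if the arm or the gripper's body presses on something with over 40 N, if the wrist force passes 120 N, or if a joint passes its speed limit or range.

## Working session

There is one attempt and no reset: what is moved stays moved. The work goes in short steps, Python scripts to look and compute and a tool call to move; the robot and the scene stay as the last step left them, time stands still between calls to the robot, and variables do not carry over. Pictures are saved under pics/ and viewed, at most 10 in all, crops included, and the job is handed in when it is done.

```bash
ls; mkdir -p pics
```

Create h.py:
```python
import cv2,numpy as np
from workcell import arm
def grab(n,save=None):
    im=arm.get_image(n)
    if save: cv2.imwrite('pics/'+save,im['pixels'][:,:,::-1])
    return im
def cloud(im):
    z=im['range_z'];h,w=z.shape
    uv=np.stack(np.meshgrid(np.arange(w),np.arange(h)),-1).reshape(-1,1,2).astype(float)
    n=cv2.undistortPoints(uv,np.array(im['camera_matrix']),np.array(im['dist_coeffs'])).reshape(h,w,2)
    P=np.dstack([n*z[...,None],z])
    R=cv2.Rodrigues(np.array(im['rvec'],float))[0]
    W=(P-np.array(im['tvec']).ravel())@R
    W[z==0]=np.nan
    return W
```

Run:
```python
from h import *
for n in('top','scene'):
    im=grab(n,n+'0.png');W=cloud(im);np.savez('/tmp/'+n,W=W,p=im['pixels'])
s=arm.sense();print(s)
```

```text
pics
workcell.py
{'t': 0.1, 'joints': array([-1.42551954e+00,  5.28404593e-01,  1.43381043e+00,  1.81723422e-05,
        1.18145046e+00, -1.78503324e-01]), 'joint_velocities': array([ 0.00112806, -0.00106285, -0.00261584,  0.00193166,  0.000627  ,
        0.00029281]), 'tau': array([-4.94096766e-04, -4.40985525e+01, -1.77150285e+01,  6.34858129e-02,
        5.33987966e-02, -4.15103693e-05]), 'tool_pos': array([ 0.19878103, -0.59186655,  0.24663865]), 'eef_rot': array([-1.03613134e-03,  9.86924428e-01,  1.61180334e-01,  2.56188350e-05]), 'ft_force': array([-0.14073303, -0.17417304,  0.75083685]), 'ft_torque': array([ 0.02222797, -0.01901241,  0.01772357]), 'gripper_force': 0.0, 'finger_gap': 0.08661292508645532}
```

View pics/top0.png

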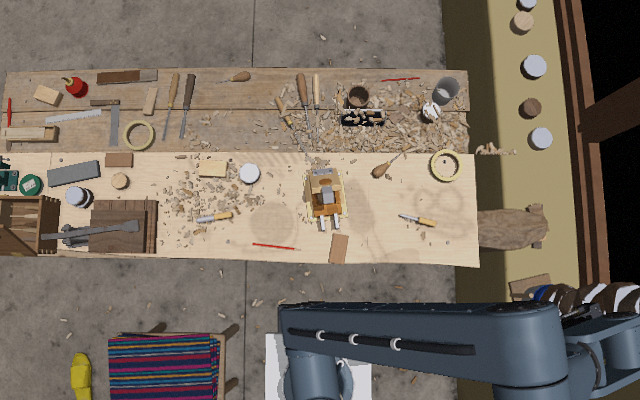

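View pics/scene0.png

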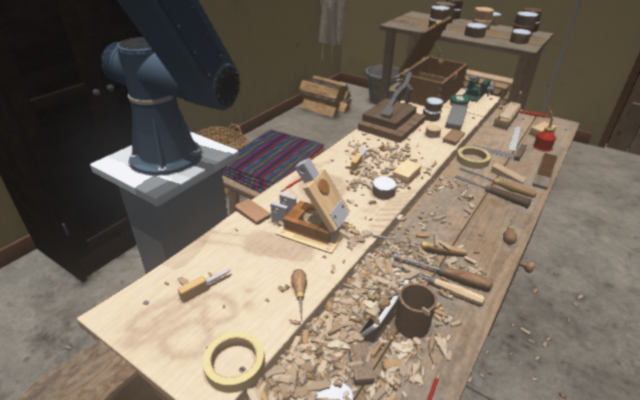

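The top view shows the jig at about (325,200), with its ears toward the robot near (330,225). The two pins are at about (213,216) and (417,220). Next I'll enlarge and measure them.

Run:
```python
from h import *
d=np.load('/tmp/top.npz');W=d['W'];p=d['p']
a=p[195:235,185:245];b=p[200:240,390:450];c=p[155:240,295:355]
s=lambda q,f:cv2.resize(q,None,fx=f,fy=f,interpolation=cv2.INTER_CUBIC)
o=np.zeros((600,800,3),np.uint8);A=s(a,6);B=s(b,6);C=s(c,7)
o[:240,:360]=A;o[250:490,:360]=B;o[:595,370:790]=C
cv2.imwrite('pics/crop.png',o[:,:,::-1])
for n,(v,u) in dict(b=(240,370),l=(216,225),l2=(217,200),r=(222,430),r2=(217,405),jig=(200,325),pad=(192,325),earL=(224,321),earR=(224,338)).items(): print(n,W[v,u].round(4))
hsv=cv2.cvtColor(p,cv2.COLOR_RGB2HSV)
for nm,(x0,x1) in dict(L=(185,245),R=(390,450)).items():
    S=np.zeros(p.shape[:2],bool);S[195:240,x0:x1]=1
    P=W[S&(W[...,2]>0.012)&(W[...,2]<.06)]
    print(nm,len(P),P.min(0).round(3),P.max(0).round(3))
    q=P[:,:2]; 
    r=cv2.minAreaRect((q*1000).astype(np.float32));print(r)
S=np.zeros(p.shape[:2],bool);S[150:245,290:360]=1
P=W[S&(W[...,2]>0.004)];print(P.min(0),P.max(0),np.median(W[235:240,260:300,2]))
```

```text
b [ 0.4317 -0.1567 -0.0007]
l [0.5007 0.2859 0.0287]
l2 [0.4995 0.3685 0.0051]
r [ 0.4849 -0.3369  0.0311]
r2 [ 0.5011 -0.2627  0.0196]
jig [ 0.5305 -0.0139  0.1762]
pad [ 0.5515 -0.0137  0.1818]
earL [ 0.4755 -0.0049  0.0582]
earR [ 0.4762 -0.0554  0.0527]
L 283 [0.443 0.246 0.012] [0.568 0.416 0.039]
((506.97235107421875, 329.50738525390625), (120.8375015258789, 168.16549682617188), 2.524991512298584)
R 179 [ 0.437 -0.353  0.012] [ 0.511 -0.248  0.036]
((494.4751892089844, -303.9670715332031), (101.38687133789062, 60.381107330322266), 44.89656066894531)
[ 0.41845635 -0.1222959   0.00401221] [0.71264301 0.09102879 0.19180115] -0.0013578345400478567
```

View pics/crop.png

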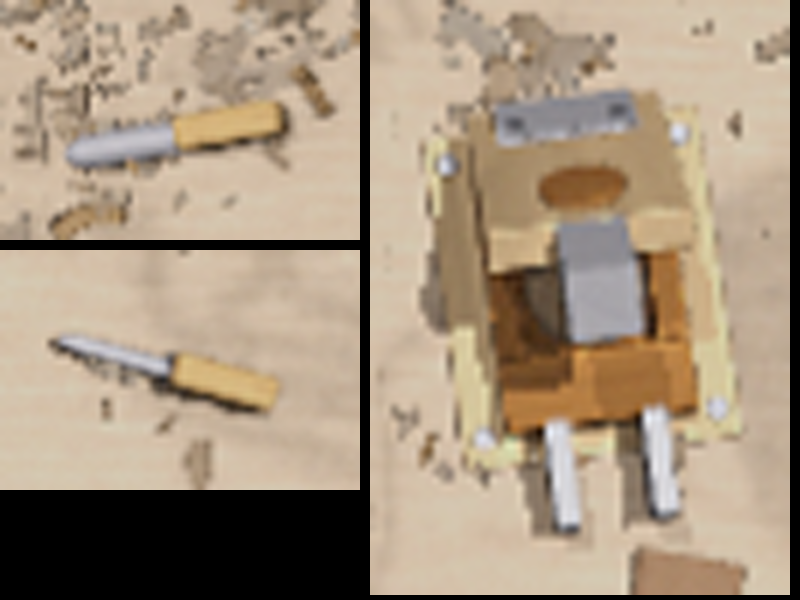

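The right pin has the thin shaft, pointing left (+y) toward the jig, so it is the slim one. The left pin is the thick one. The jig's yaw is about +0.12, judging by the foot edges and the bolts at crop positions (447,165), (680,132), (717,408) and (485,438).

Add to h.py:
```python
def ray(im,uv,z):
    n=cv2.undistortPoints(np.array(uv,float).reshape(-1,1,2),np.array(im['camera_matrix']),np.array(im['dist_coeffs'])).reshape(-1,2)
    R=cv2.Rodrigues(np.array(im['rvec'],float))[0];C=-R.T@np.array(im['tvec'],float).ravel()
    d=np.c_[n,np.ones(len(n))]@R
    return C+d*((z-C[2])/d[:,2])[:,None]
```

Run:
```python
from h import *
im=grab('top')
cr=np.array([(447,165),(680,132),(717,408),(485,438)],float)
uv=np.c_[295+(cr[:,0]-370)/7,155+cr[:,1]/7]-.5
B=ray(im,uv,.008);print(B.round(4),B.mean(0))
print('yaw',[np.arctan2(*(a-b)[[1,0]]) for a,b in((B[0],B[3]),(B[1],B[2]))])
pc=np.array([(275,392),(170,365),(55,342)],float)
print(ray(im,np.c_[390+pc[:,0]/6,200+(pc[:,1]-250)/6]-.5,.03))
w=grab('wrist');R=cv2.Rodrigues(np.array(w['rvec'],float))[0];C=-R.T@np.array(w['tvec']).ravel()
from scipy.spatial.transform import Rotation as Ro
s=arm.sense();T=Ro.from_quat(s['eef_rot'][[1,2,3,0]]).as_matrix()
print('cam in tool',T.T@(C-s['tool_pos']),'axis',T.T@R[2],'xaxis',T.T@R[0],w['camera_matrix'])
```

```text
[[ 0.6227  0.0431  0.008 ]
 [ 0.6383 -0.0606  0.008 ]
 [ 0.5147 -0.0765  0.008 ]
 [ 0.501   0.0254  0.008 ]] [ 0.5691882  -0.01717486  0.008     ]
yaw [np.float64(0.14400391989563235), np.float64(0.1281544126810322)]
[[ 0.48143987 -0.353585    0.03      ]
 [ 0.49508538 -0.29993644  0.03      ]
 [ 0.50663177 -0.24132495  0.03      ]]
cam in tool [ 0.06967739 -0.00025959 -0.13703452] axis [-2.59532695e-01  2.44759391e-04  9.65734291e-01] xaxis [ 8.42064551e-04  9.99999645e-01 -2.71462057e-05] [[278.84861261   0.         317.18402942]
 [  0.         278.84861261 197.48533698]
 [  0.           0.           1.        ]]
```

Careful with the scale: shifts go in shares of 250 mm and turns go in shares of pi/2 rad. That gives: 0.051 m is 0.204, -0.022 m is -0.088.

Request:
inch_along:
  rows:
    - [0.204,-0.088,0,0,0.087]
    - [0.204,-0.088,0,0,0.087]
    - [0.204,-0.088,0,0,0.087]
    - [0.204,-0.088,0,0,0.087]
    - [0.204,-0.088,0,0,0.087]

```text
t: 0.82
tool_pos: [0.4067, -0.4057, 0.2475]
eef_rot: [-0.0, 0.987, 0.161, 0.0]
ft_force: [0.9, -0.6, 0.1]
finger_gap: 0.0867
gripper_force: 0.0
```

Request:
inch_along:
  rows:
    - [0.204,-0.088,0,0,0.087]
    - [0.204,-0.088,0,0,0.087]
    - [0,0,0,-0.1082,0.087]
    - [0,0,0,-0.1082,0.087]
    - [0,0,0,-0.1082,0.087]

```text
t: 1.45
tool_pos: [0.4885, -0.3324, 0.2473]
eef_rot: [-0.0, 0.913, 0.408, -0.0]
ft_force: [0.4, 0.5, -0.2]
finger_gap: 0.0869
gripper_force: 0.0
```

Request:
inch_along:
  rows:
    - [0,0,0,-0.1082,0.087]
    - [0,0,0,-0.1082,0.087]
    - [0,0,0,-0.1082,0.087]
    - [0,0,0,0,0.087]

```text
t: 1.95
tool_pos: [0.4882, -0.3328, 0.2473]
eef_rot: [-0.0, 0.783, 0.622, -0.0]
ft_force: [0.3, 1.1, -0.0]
finger_gap: 0.0868
gripper_force: 0.0
```

Run:
```python
from h import *
im=grab('wrist','w1.png');W=cloud(im);np.savez('/tmp/w1',W=W,p=im['pixels'])
s=arm.sense();print(s['tool_pos'],s['joints'])
```

```text
[ 0.48826354 -0.33282929  0.24740285] [-7.87301626e-01  4.81636086e-01  1.52059383e+00  5.32302368e-05
  1.13965829e+00 -5.57340445e-01]
```

View pics/w1.png

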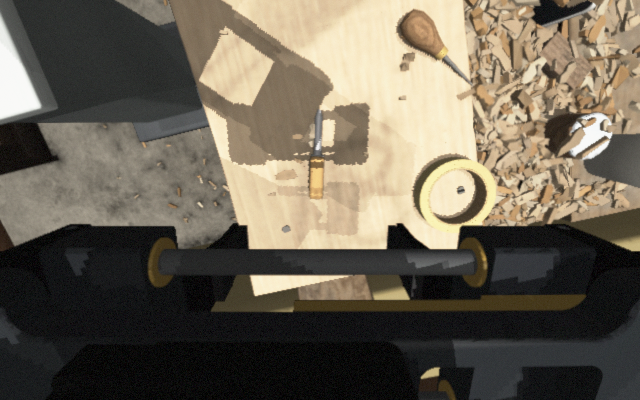

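The wrist view shows the slim pin's handle at about (316,180) and its shaft tip at about (320,110). I'll measure it from the depth image.

Create pin.py:
```python
from h import *
def pin(W,c,p=None):
    g=np.nan_to_num(W)
    m=(np.hypot(g[...,0]-c[0],g[...,1]-c[1])<.12)&(g[...,2]>.010)&(g[...,2]<.05)
    n,L,st,_=cv2.connectedComponentsWithStats(m.astype(np.uint8))
    k=min((i for i in range(1,n) if st[i,4]>30),key=lambda i:np.hypot(*(g[L==i][:,:2].mean(0)-c)))
    P=g[L==k];print(st[k],P[:,2].max())
    H=P[P[:,2]>.027];r=cv2.minAreaRect((H[:,:2]*1000).astype(np.float32));print('handle',r,np.median(H[:,2]))
    a=P[:,:2]-P[:,:2].mean(0);v=np.linalg.svd(a)[2][0] if len(a)<5000 else None
    v=v*np.sign(v[1]);t=a@v;print('len',t.min(),t.max(),'yaw',np.arctan2(v[1],v[0]),'ctr from ends',P[:,:2].mean(0)+v*(t.min()+.028))
```

Run:
```python
from pin import *
d=np.load('/tmp/w1.npz');pin(d['W'],np.array([.488,-.327]))
```

```text
[309 109  16  90 971] 0.03401395060637984
handle ((486.5799560546875, -330.9246826171875), (55.170326232910156, 17.95939826965332), 74.7932357788086) 0.031644405310277804
len -0.05018175355507677 0.06289122037023101 yaw 1.3162292622663039 ctr from ends [ 0.48657611 -0.33042394]
```

Handle centre is (0.4866, -0.3307) with yaw about 1.31. The measured 55x18 mm and z 0.032 match the given sizes. Next I'll look at the jig from above.

Request:
inch_along:
  rows:
    - [0.208,-0.04,-0.068,0,0.0]
    - [0.208,-0.04,-0.068,0,0]
    - [0.208,-0.04,-0.068,0,0]
    - [0.208,-0.04,-0.068,0,0]
    - [0.208,-0.04,-0.068,0,0]

```text
t: 2.62
tool_pos: [0.498, -0.0667, 0.3332]
eef_rot: [0.0, 0.784, 0.621, 0.0]
ft_force: [0.3, 0.4, -0.2]
finger_gap: 0.045
gripper_force: 0.0
```

Request:
inch_along:
  rows:
    - [0,0,0,-0.1146,0]
    - [0,0,0,-0.1146,0]
    - [0,0,0,0,0]

```text
t: 3.0
tool_pos: [0.4981, -0.068, 0.3326]
eef_rot: [0.0, 0.66, 0.751, 0.0]
ft_force: [-0.7, -0.4, 0.6]
finger_gap: 0.0148
gripper_force: 0.0
```

Run:
```python
from h import *
im=grab('wrist','w2.png');W=cloud(im);np.savez('/tmp/w2',W=W,p=im['pixels'])
s=arm.sense();print(s['tool_pos'],s['joints'])
```

```text
[ 0.49805268 -0.06825167  0.33255413] [-3.58872046e-01  2.62647998e-01  1.62071151e+00  8.11032020e-05
  1.25826425e+00 -4.87313298e-01]
```

View pics/w2.png

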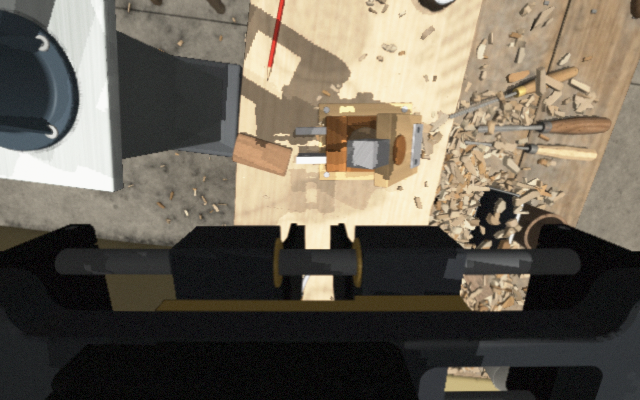

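The jig is at about (365,145), with its ears at (310,132) and (312,157) and the tongue at (367,152). I'll fit the ears and the lid plane from depth.

Run:
```python
from h import *
d=np.load('/tmp/w2.npz');g=np.nan_to_num(d['W'])
m=(g[...,2]>.050)&(g[...,2]<.066)&(g[...,0]>.44)&(g[...,0]<.515)&(abs(g[...,1]+.03)<.06)
n,L,st,_=cv2.connectedComponentsWithStats(m.astype(np.uint8))
C=[]
for i in range(1,n):
    if st[i,4]>15:
        P=g[L==i];r=cv2.minAreaRect((P[:,:2]*1000).astype(np.float32));print(st[i],r,np.median(P[:,2]));C.append(np.array(r[0])/1000)
if len(C)==2:
    v=C[0]-C[1]; v*=np.sign(v[1]);print('sep',np.hypot(*v),'yaw',np.arctan2(v[1],v[0])-np.pi/2,'mid',(C[0]+C[1])/2)
M=(g[...,2]>.09)&(g[...,2]<.23)&(g[...,0]>.46)&(g[...,0]<.66)&(abs(g[...,1])<.08)
P=g[M]
y=.136;X=np.array([np.cos(y),np.sin(y)]);Y=np.array([-X[1],X[0]]);O=np.array([.569,-.017])
q=np.c_[(P[:,:2]-O)@X,(P[:,:2]-O)@Y,P[:,2]]
print('max z',q[np.argmax(q[:,2])],'xrange',q[:,0].min(),q[:,0].max())
for z in np.arange(.09,.21,.01):
    k=q[abs(q[:,2]-z)<.005]
    if len(k):print(z.round(3),k[:,:2].min(0).round(3),k[:,:2].max(0).round(3),len(k))
```

```text
[296 127  31   8 240] ((480.31298828125, -10.152458190917969), (43.395729064941406, 9.865983963012695), 7.523321151733398) 0.057817559174406244
[297 156  30   8 240] ((486.2101135253906, -51.626800537109375), (43.294246673583984, 10.272954940795898), 7.243879318237305) 0.05776443019664564
sep 0.04189149268281289 yaw 0.14124055863398932 mid [ 0.48326155 -0.03088963]
max z [-0.02267745  0.00513145  0.19039342] xrange -0.04680433310985293 0.04820721035864786
0.09 [ 0.042 -0.042] [0.048 0.04 ] 91
0.1 [ 0.036 -0.043] [0.044 0.04 ] 181
0.11 [ 0.029 -0.043] [0.038 0.04 ] 139
0.12 [ 0.022 -0.043] [0.032 0.039] 135
0.13 [-0.021 -0.043] [0.029 0.04 ] 216
0.14 [-0.011 -0.044] [0.022 0.04 ] 422
0.15 [-0.01  -0.044] [0.015 0.04 ] 911
0.16 [-0.034 -0.016] [0.003 0.012] 144
0.17 [-0.047 -0.016] [-0.005  0.012] 240
0.18 [-0.044 -0.016] [-0.012  0.012] 545
0.19 [-0.03  -0.016] [-0.018  0.012] 267
```

To row units: 0.041 m is 0.164, 0.038 m is 0.152.

Request:
inch_along:
  rows:
    - [0.08,0.164,0.152,0,0]
    - [0.078,0.164,0.152,0,0]
    - [0,0,0.148,0,0]
    - [0,0,0.072,0,0]
    - [0,0,0,0,0]

```text
t: 3.68
tool_pos: [0.5731, -0.0183, 0.1997]
eef_rot: [-0.002, 0.66, 0.751, -0.001]
ft_force: [-0.5, -0.3, 0.3]
finger_gap: 0.0007
gripper_force: 0.0
```

Request:
inch_along:
  rows:
    - [0,-0.032,0.024,0,0]
    - [0,-0.032,0.024,0,0]
    - [0,-0.032,0.024,0,0]
    - [0,-0.036,0.024,0,0]
    - [0,0,0,0,0]

```text
t: 4.3
tool_pos: [0.5398, -0.0225, 0.177]
eef_rot: [-0.001, 0.659, 0.752, -0.001]
ft_force: [-0.1, -0.7, 0.4]
finger_gap: 0.0004
gripper_force: 0.0
```

Run:
```python
from h import *
grab('wrist','w3.png');print(arm.sense()['tool_pos'])
```

```text
[ 0.54055767 -0.02253501  0.1772241 ]
```

View pics/w3.png

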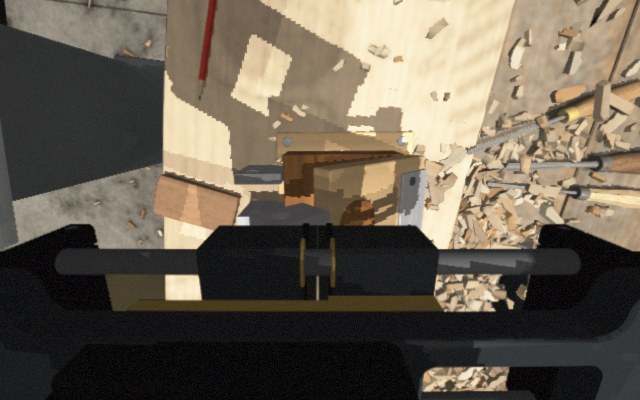

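The fingers are on the tongue's outer side, near (318,250), and the lid has begun folding: the board edge is now at (320,170). I'll carry on along the arc.

To row units: 0.014 m is 0.056, 0.012 m is 0.048.

Request:
inch_along:
  rows:
    - [0,-0.0376,0.048,0,0]
    - [0,-0.0376,0.048,0,0]
    - [0,-0.038,0.048,0,0]
    - [0,-0.0248,0.056,0,0]
    - [0,-0.0248,0.056,0,0]

```text
t: 4.97
tool_pos: [0.5015, -0.0281, 0.1134]
eef_rot: [0.0, 0.659, 0.753, 0.0]
ft_force: [-0.2, 0.5, 0.5]
finger_gap: 0.0005
gripper_force: 0.4
```

Request:
inch_along:
  rows:
    - [0,-0.0132,0.048,0,0]
    - [0,-0.0132,0.04,0,0]
    - [0,0,0.028,0,0]
    - [0,0,0.008,0,0]
    - [0,0,0,0,0]

```text
t: 5.6
tool_pos: [0.4942, -0.0289, 0.0833]
eef_rot: [-0.0, 0.658, 0.753, -0.0]
ft_force: [-2.6, -0.6, 8.6]
finger_gap: 0.0004
gripper_force: 4.1
```

To row units: -0.05 m is -0.2, 0.002 m is 0.008.

Request:
inch_along:
  rows:
    - [0,0,0.008,0,0]
    - [0,0,0,0,0]
    - [0,0,-0.2,0,0]
    - [0,0,-0.2,0,0]
    - [0,0,-0.2,0,0]

```text
t: 6.22
tool_pos: [0.4945, -0.0288, 0.2321]
eef_rot: [-0.0, 0.659, 0.753, 0.0]
ft_force: [-0.0, -0.0, -0.6]
finger_gap: 0.0006
gripper_force: 0.0
```

Request:
inch_along:
  rows:
    - [-0.2428,-0.04,0,0,0.05]
    - [-0.2428,-0.04,0,0,0.05]
    - [-0.2428,-0.04,0,0,0.05]
    - [-0.2428,-0.04,0,0,0.05]
    - [-0.2428,-0.04,0,0,0.05]

```text
t: 6.85
tool_pos: [0.4851, -0.3383, 0.2305]
eef_rot: [0.0, 0.659, 0.752, 0.0]
ft_force: [0.5, 0.0, -0.5]
finger_gap: 0.0425
gripper_force: 0.0
```

Request:
inch_along:
  rows:
    - [0,0,0,0.084,0.05]
    - [0,0,0,0.084,0.05]
    - [0,0,0,0.084,0.05]
    - [0,0,0,0,0.05]

```text
t: 7.35
tool_pos: [0.4853, -0.3363, 0.2303]
eef_rot: [-0.0, 0.793, 0.609, 0.0]
ft_force: [-0.3, 0.0, 0.2]
finger_gap: 0.05
gripper_force: 0.0
```

Run:
```python
from pin import *
im=grab('wrist');pin(cloud(im),np.array([.4866,-.33]))
s=arm.sense();q=s['eef_rot'];print(s['tool_pos'],2*np.arctan2(q[2],q[1]))
t=grab('top');g=np.nan_to_num(cloud(t))
m=(abs(g[...,0]-.55)<.12)&(abs(g[...,1]+.02)<.06)&(g[...,2]>.03)
P=g[m];print('jig zmax',np.sort(P[:,2])[-20:].round(4))
for x in np.arange(.45,.65,.02):
    k=P[(abs(P[:,0]-x)<.01)&(abs(P[:,1]+.03-(x-.48)*.136)<.012)];print(x.round(2),len(k),k[:,2].max().round(4) if len(k) else '')
```

```text
[ 311  105   15   95 1044] 0.03417279832639405
handle ((486.5908203125, -331.6006164550781), (55.32754135131836, 17.60692596435547), 74.84790802001953) 0.03156771456212101
len -0.049121030876189804 0.06441439170069392 yaw 1.304005924358907 ctr from ends [ 0.48660487 -0.33124967]
[ 0.48525825 -0.3363064   0.23040786] 1.3100801989826396
jig zmax [0.0648 0.0649 0.0649 0.0649 0.0654 0.0655 0.0655 0.0656 0.0657 0.0657
 0.0657 0.0659 0.066  0.0662 0.0663 0.0665 0.0668 0.0669 0.0671 0.0674]
0.45 0 
0.47 57 0.0617
0.49 60 0.0635
0.51 52 0.0674
0.53 51 0.0663
0.55 56 0.0669
0.57 49 0.0623
0.59 55 0.0659
0.61 53 0.0671
0.63 28 0.0637
```

The lid lies flat, so it is shut. Now I'll descend and grasp the pin.

To row units: 0.06 m is 0.24, 0.05 m is 0.2.

Request:
inch_along:
  rows:
    - [0,0,0.24,0,0.05]
    - [0,0,0.24,0,0.05]
    - [0,0,0.2,0,0.05]
    - [0,0,0.12,0,0.05]
    - [0,0,0,0,0.05]

```text
t: 8.07
tool_pos: [0.4848, -0.3358, 0.0285]
eef_rot: [-0.002, 0.793, 0.609, -0.0]
ft_force: [-0.2, -0.1, 0.1]
finger_gap: 0.05
gripper_force: 0.0
```

Request:
inch_along:
  rows:
    - [0,0,0,0,0]
    - [0,0,0,0,0]
    - [0,0,0,0,0]
    - [0,0,0,0,0]

```text
t: 8.57
tool_pos: [0.4855, -0.3366, 0.0312]
eef_rot: [0.001, 0.794, 0.608, 0.0]
ft_force: [1.0, -0.1, 0.4]
finger_gap: 0.0178
gripper_force: 3.7
```

Request:
inch_along:
  rows:
    - [0,0,-0.16,0,0]
    - [0,0,-0.16,0,0]
    - [0,0,-0.16,0,0]
    - [0,0,0,0,0]

```text
t: 9.07
tool_pos: [0.4869, -0.3379, 0.1541]
eef_rot: [0.004, 0.794, 0.608, 0.0]
ft_force: [0.1, -0.2, -1.1]
finger_gap: 0.0177
gripper_force: 30.0
```

Run:
```python
from h import *
s=arm.sense();q=s['eef_rot'];print(s['tool_pos'],2*np.arctan2(q[2],q[1]))
im=grab('wrist','w4.png');np.savez('/tmp/w4',W=cloud(im),p=im['pixels'])
```

```text
[ 0.48691129 -0.33794905  0.15407031] 1.3080243449845985
```

View pics/w4.png

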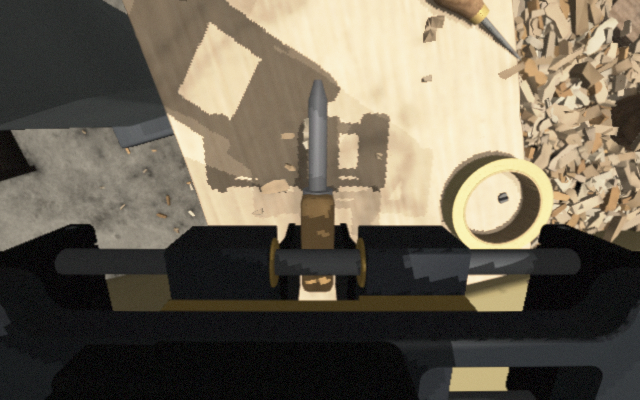

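The pin is gripped: handle at (318,225), shaft tip at (318,80). I'll measure the shaft in the tool frame and compute the insertion pose.

Create held.py:
```python
from h import *
from scipy.spatial.transform import Rotation as Ro
def held(im=None,W=None):
    s=arm.sense();T=Ro.from_quat(s['eef_rot'][[1,2,3,0]]).as_matrix();t=s['tool_pos']
    if W is None:W=cloud(im)
    L=np.nan_to_num((W-t)@T)   # tool frame
    m=(L[...,0]>.036)&(L[...,0]<.11)&(abs(L[...,1])<.02)&(abs(L[...,2]-.005)<.025)
    P=L[m];P=P[P[:,0]<P[:,0].max()]
    b=P[P[:,0]<.078];x=b[:,0]
    print('n',len(P),'tip x',P[:,0].max(),'min',P[:,0].min())
    py=[];
    for a in np.arange(.040,.078,.006):
        k=b[(abs(x-a)<.003)]
        if len(k)>3:py.append((a,(k[:,1].min()+k[:,1].max())/2,np.percentile(k[:,2],10),np.ptp(k[:,1])))
    py=np.array(py);print(py.round(4))
    fy=np.polyfit(py[:,0],py[:,1],1);fz=np.polyfit(py[:,0],py[:,2],1);print('slopes y,z',fy[0],fz[0],'at x=.06: y',np.polyval(fy,.06),'top z',np.polyval(fz,.06))
    print('tcp',t,'yaw',2*np.arctan2(s['eef_rot'][2],s['eef_rot'][1]))
```

Run:
```python
from held import *
held(W=np.load('/tmp/w4.npz')['W'])
```

```text
n 1861 tip x 0.09075563406127767 min 0.036030499752192274
[[0.04   0.0006 0.0079 0.0095]
 [0.046  0.0006 0.008  0.0093]
 [0.052  0.0006 0.0082 0.0092]
 [0.058  0.0006 0.0081 0.0091]
 [0.064  0.0009 0.0081 0.0096]
 [0.07   0.0009 0.008  0.0096]
 [0.076  0.0006 0.008  0.0099]]
slopes y,z 0.004671226349618822 0.0017004309486690445 at x=.06: y 0.0007236969981534871 top z 0.0080493228248064
tcp [ 0.48577274 -0.3368942   0.15206925] yaw 1.307928723196471
```

To row units: 0.055 m is 0.22, -0.012 m is -0.048, -0.134 rad is -0.0853.

Request:
inch_along:
  rows:
    - [0.22,-0.048,0,0,0]
    - [0.22,-0.048,0,0,0]
    - [0.22,-0.048,0,0,0]
    - [0,0,0,-0.0853,0]
    - [0,0,0,-0.0853,0]

```text
t: 9.75
tool_pos: [0.4923, -0.1659, 0.149]
eef_rot: [-0.002, 0.703, 0.711, -0.0]
ft_force: [-0.0, 0.5, -0.0]
finger_gap: 0.0179
gripper_force: 30.0
```

Request:
inch_along:
  rows:
    - [0,0,0,-0.0853,0]
    - [0,0,0,0,0]
    - [0,0,0,0,0]
    - [0,0,0,0,0]

```text
t: 10.25
tool_pos: [0.4932, -0.1677, 0.1502]
eef_rot: [-0.0, 0.657, 0.754, -0.0]
ft_force: [-0.9, -0.3, -1.1]
finger_gap: 0.0175
gripper_force: 30.0
```

Create ears.py:
```python
from held import *
def ears(im):
    s=arm.sense();g=np.nan_to_num(cloud(im))
    m=(g[...,2]>.050)&(g[...,2]<.066)&(g[...,0]>.40)&(g[...,0]<.506)&(abs(g[...,1]+.03)<.05)
    T=Ro.from_quat(s['eef_rot'][[1,2,3,0]]).as_matrix()
    P=g[m];r=cv2.minAreaRect((P[:,:2]*1000).astype(np.float32));print('ears+tongue',r,np.median(P[:,2]))
    return P,m
```

Run:
```python
from ears import *
im=grab('wrist','w5.png');held(im);ears(im)
```

```text
n 1895 tip x 0.09200965642349747 min 0.03601770160645134
[[ 0.04   -0.001   0.01    0.0094]
 [ 0.046  -0.001   0.01    0.0093]
 [ 0.052  -0.001   0.0099  0.0093]
 [ 0.058  -0.001   0.0099  0.0091]
 [ 0.064  -0.0007  0.01    0.0096]
 [ 0.07   -0.0007  0.01    0.0095]
 [ 0.076  -0.0007  0.0099  0.0094]]
slopes y,z 0.009289394507411211 -0.0031223101212264795 at x=.06: y -0.0008476876553015596 top z 0.009953258684456354
tcp [ 0.49325466 -0.16774485  0.15033385] yaw 1.7087443020441433
ears+tongue ((485.14642333984375, -33.589752197265625), (48.19321823120117, 46.204837799072266), 8.198369979858398) 0.05787427475843665
```

View pics/w5.png

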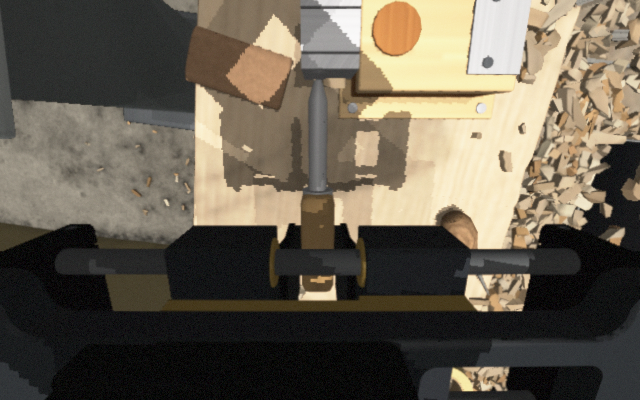

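The pin's shaft, with its tip at (318,80), lines up roughly with the ear block at (332,40). I'll check the front and side edges of the ears against the bore estimate.

Run:
```python
from ears import *
im=grab('wrist');P,m=ears(im)
B=np.array([.4754,-.0320]);y=.135;X=np.array([np.cos(y),np.sin(y)]);Y=np.array([-X[1],X[0]])
q=np.c_[(P[:,:2]-B)@X,(P[:,:2]-B)@Y]
# front edge per y-bin, near edge per x-bin
for b in np.arange(-.024,.028,.004):
    k=q[abs(q[:,1]-b)<.002]
    if len(k)>5:print('y',b.round(3),'front',np.sort(k[:,0])[1].round(4))
E_=[]
for b in np.arange(-.012,.02,.004):
    k=q[abs(q[:,0]-b)<.002]
    if len(k)>5:E_.append((b,np.sort(k[:,1])[1]))
E_=np.array(E_);print(E_.round(4),'slope',np.polyfit(E_[:,0],E_[:,1],1))
s=arm.sense();t=s['tool_pos'];print(t)
ya=2*np.arctan2(s['eef_rot'][2],s['eef_rot'][1]);tx=np.array([np.cos(ya),np.sin(ya)]);ty=np.array([tx[1],-tx[0]])
d=B-t[:2];print('bore in tool',d@tx,d@ty,'yaw err',ya-y-np.pi/2)
```

```text
ears+tongue ((484.9861145019531, -33.566070556640625), (47.850433349609375, 46.30553436279297), 7.998402118682861) 0.05787477232500504
y -0.024 front -0.0144
y -0.02 front -0.0143
y -0.016 front -0.0144
y -0.012 front -0.0143
y -0.008 front -0.0142
y -0.004 front -0.0142
y 0.0 front -0.0142
y 0.004 front -0.0141
y 0.008 front -0.0141
y 0.012 front -0.014
y 0.016 front -0.0147
y 0.02 front -0.0147
[[-0.012  -0.0259]
 [-0.008  -0.0259]
 [-0.004  -0.0259]
 [ 0.     -0.0258]
 [ 0.004  -0.0258]
 [ 0.008  -0.0258]
 [ 0.012  -0.0258]
 [ 0.016  -0.0258]] slope [ 0.00439245 -0.02584543]
[ 0.49331419 -0.16774125  0.15043456]
bore in tool 0.13691485152247956 0.0009641249680866493 yaw err 0.0032564751578445517
```

The bore estimate checks out to within 0.3 mm: the front edge reads -14.2 mm against -14, and the side -25.85 mm against -26. Now I'll lower to the bore's height and check.

To row units: 0.04 m is 0.16, 0.0018 m is 0.0072.

Request:
inch_along:
  rows:
    - [0,0.0072,0.16,0,0]
    - [0,0,0.16,0,0]
    - [0,0,0.0496,0,0]
    - [0,0,0,0,0]
    - [0,0,0,0,0]

```text
t: 10.98
tool_pos: [0.4961, -0.168, 0.0593]
eef_rot: [0.001, 0.656, 0.754, 0.0]
ft_force: [-0.9, 0.2, -0.0]
finger_gap: 0.0176
gripper_force: 30.0
```

Create chk.py:
```python
from held import *
im=grab('wrist');held(im)
B=np.array([.4754,-.0320,.043]);s=arm.sense();t=s['tool_pos'];T=Ro.from_quat(s['eef_rot'][[1,2,3,0]]).as_matrix()
print('bore in tool',(B-t)@T,'tool x in jig',T[:,0]@np.array([.991,.1346,0]),T[2,0],'F',s['ft_force'])
```

```bash
python3 chk.py
```

```text
n 1901 tip x 0.09187858342005106 min 0.03600049721366268
[[ 0.04   -0.0009  0.0099  0.0095]
 [ 0.046  -0.0009  0.0101  0.0094]
 [ 0.052  -0.001   0.0097  0.0092]
 [ 0.058  -0.001   0.0101  0.0092]
 [ 0.064  -0.001   0.0097  0.009 ]
 [ 0.07   -0.0007  0.0099  0.0095]
 [ 0.076  -0.001   0.0101  0.01  ]]
slopes y,z 0.0028223730325020874 -0.00010845791341459168 at x=.06: y -0.0009101132613667014 top z 0.00991994536812142
tcp [ 0.4960979  -0.16796502  0.05946279] yaw 1.709799933665639
bore in tool [ 0.13755018 -0.00169525  0.0162169 ] tool x in jig -0.004005735440943792 -0.0017610940568436625 F [-0.55323358 -0.5912816   0.18874646]
```

To row units: 0.012 m is 0.048, 0.0012 m is 0.0048.

Request:
inch_along:
  rows:
    - [0.016,-0.0032,0.0048,0,0]
    - [0.048,0,0,0,0]
    - [0.048,0,0,0,0]
    - [0.032,0,0,0,0]
    - [0,0,0,0,0]

```text
t: 11.65
tool_pos: [0.4891, -0.1309, 0.0569]
eef_rot: [-0.0, 0.656, 0.755, -0.0]
ft_force: [-1.0, 0.3, -1.0]
finger_gap: 0.0178
gripper_force: 30.0
```

```bash
python3 chk.py | tail -1
```

```text
bore in tool [ 1.00467312e-01 -6.81332005e-05  1.39454545e-02] tool x in jig -0.0050426813821679295 -0.00013753595455126634 F [ 0.06340201  0.67605474 -0.50940285]
```

The tip is in with no side force. I'll push the rest of the way.

To row units: 0.01 m is 0.04, 0.008 m is 0.032.

Request:
inch_along:
  rows:
    - [0.032,0.0024,-0.0028,0,0]
    - [0.04,0,0,0,0]
    - [0.04,0,0,0,0]
    - [0.032,0,0,0,0]
    - [0,0,0,0,0]

```text
t: 12.32
tool_pos: [0.4846, -0.0953, 0.0576]
eef_rot: [-0.0, 0.656, 0.755, -0.0]
ft_force: [0.9, -0.1, 0.4]
finger_gap: 0.018
gripper_force: 30.0
```

```bash
python3 chk.py | tail -1
```

```text
bore in tool [ 0.06454265 -0.00063577  0.01466885] tool x in jig -0.004842434587369326 -9.265594948825833e-05 F [-0.28760662 -0.02688848 -0.67160232]
```

To row units: 0.003 m is 0.012, 0.002 m is 0.008.

Request:
inch_along:
  rows:
    - [0.012,0,0,0,0]
    - [0.008,0,0,0,0]
    - [0.004,0,0,0,0]
    - [0,0,0,0,0]

```text
t: 12.88
tool_pos: [0.4844, -0.091, 0.0577]
eef_rot: [0.001, 0.656, 0.755, -0.0]
ft_force: [-1.2, -5.2, -1.5]
finger_gap: 0.0177
gripper_force: 30.0
```

```bash
python3 chk.py | tail -1
```

```text
bore in tool [ 0.05969214 -0.00071008  0.01462375] tool x in jig -0.004395493574256226 -0.001053435597774614 F [-1.54057324 -4.94173299 -0.38945749]
```

It made contact at the predicted depth, with 5 N resisting along the shaft. I'll release the pin, retreat upward and look.

Request:
inch_along:
  rows:
    - [0,0,0,0,0.036]
    - [0,0,0,0,0.036]
    - [0,0,0,0,0.036]
    - [0,0,0,0,0.036]

```text
t: 13.42
tool_pos: [0.4841, -0.09, 0.0576]
eef_rot: [-0.0, 0.656, 0.755, 0.0]
ft_force: [1.0, -0.6, -0.4]
finger_gap: 0.0353
gripper_force: 0.0
```

Request:
inch_along:
  rows:
    - [0,0,-0.12,0,0.036]
    - [0,0,-0.16,0,0.036]
    - [0,0,-0.2,0,0.036]
    - [0,0,-0.2,0,0.036]
    - [0,0,0,0,0.036]

```text
t: 14.05
tool_pos: [0.4865, -0.091, 0.2314]
eef_rot: [0.004, 0.656, 0.755, 0.001]
ft_force: [-0.3, -0.0, -0.7]
finger_gap: 0.0364
gripper_force: 0.0
```

Run:
```python
from h import *
im=grab('wrist','w6.png');g=np.nan_to_num(cloud(im));s=arm.sense();print(s['tool_pos'])
B=np.array([.4754,-.0320]);y=.135;X=np.array([np.cos(y),np.sin(y)]);Y=np.array([-X[1],X[0]])
m=(abs(g[...,0]-.483)<.04)&(abs(g[...,1]+.085)<.04)&(g[...,2]>.05)&(g[...,2]<.07)
q=np.dstack([(g[...,:2]-B)@X,(g[...,:2]-B)@Y]);k=m&(q[...,1]<-.0275)
print(cv2.minAreaRect((q[k]*1000).astype(np.float32)),np.median(g[k][:,2]),k.sum())
```

```text
[ 0.48495836 -0.09042287  0.22926424]
((17.319610595703125, -55.05372619628906), (53.70355224609375, 54.44068908691406), 0.09966559708118439) 0.05518770077520573 864
```

View pics/w6.png

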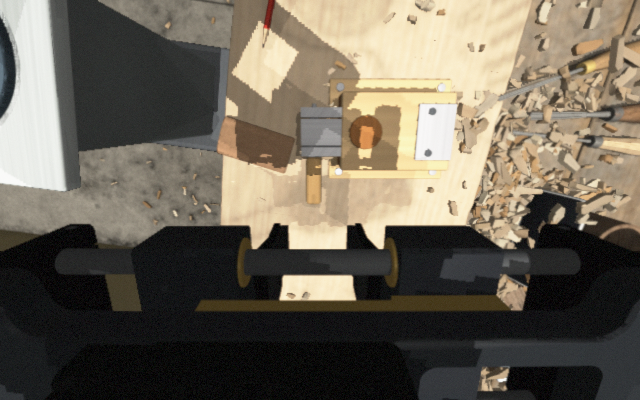

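The handle is hard against the ear at (313,180) in the picture, and its far end reads -82.3 mm (-82 expected). The pad is at (366,132). I'll close the fingers and press it.

To row units: 0.04 m is 0.16, 0.03 m is 0.12.

Request:
inch_along:
  rows:
    - [0.12,0.108,0,0,0]
    - [0.116,0.1104,0,0,0]
    - [0,0,0.16,0,0]
    - [0,0,0.16,0,0]
    - [0,0,0.16,0,0]

```text
t: 14.72
tool_pos: [0.5285, -0.0236, 0.1047]
eef_rot: [-0.002, 0.656, 0.755, -0.001]
ft_force: [0.1, 0.3, 0.2]
finger_gap: 0.0015
gripper_force: 0.0
```

Request:
inch_along:
  rows:
    - [0,0,0.04,0,0]
    - [0,0,0.02,0,0]
    - [0,0,0.016,0,0]
    - [0,0,0.008,0,0]
    - [0,0,0,0,0]

```text
t: 15.35
tool_pos: [0.5307, -0.0244, 0.0884]
eef_rot: [0.001, 0.656, 0.755, 0.001]
ft_force: [-0.9, -0.4, 4.4]
finger_gap: 0.0006
gripper_force: 2.3
```

To row units: 0.002 m is 0.008.

Request:
inch_along:
  rows:
    - [0,0,0.008,0,0]
    - [0,0,0.008,0,0]
    - [0,0,0,0,0]
    - [0,0,0,0,0]

```text
t: 15.85
tool_pos: [0.5307, -0.0245, 0.088]
eef_rot: [0.002, 0.656, 0.755, 0.001]
ft_force: [-7.3, 1.7, 31.6]
finger_gap: 0.0002
gripper_force: 15.9
```

Request:
inch_along:
  rows:
    - [0,0,-0.0048,0,0]
    - [0,0,0,0,0]
    - [0,0,0,0,0]
    - [0,0,0,0,0]
    - [0,0,0,0,0]

```text
t: 16.48
tool_pos: [0.5307, -0.0244, 0.0881]
eef_rot: [0.002, 0.656, 0.755, 0.001]
ft_force: [-5.9, 0.3, 23.0]
finger_gap: 0.0006
gripper_force: 11.9
```

Run:
```python
from pin import *
im=grab('top');g=np.nan_to_num(cloud(im))
m=(abs(g[...,0]-.484)<.03)&(abs(g[...,1]+.088)<.02)&(g[...,2]>.045)&(g[...,2]<.075);print('pin pts',m.sum(),g[m].mean(0) if m.any() else '')
print(arm.sense()['ft_force'],arm.sense()['tool_pos'])
```

```text
pin pts 27 [ 0.4834051 -0.1007955  0.0514071]
[-5.32077614 -0.11166165 24.51012012] [ 0.53072291 -0.02443405  0.08811923]
```

Steady at about 24 N on the pad, with the pin in place.

```bash
python3 -c "
from workcell import arm
print(arm.hand_in())"
```

```text
the job is handed in; nothing more can be done
None
```

I handed the job in at about 16.5 s with the jig shut, the slim pin home and released, and the fingertips pressing the pad with about 24 N; the thick pin was left alone, and no verdict came back.

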